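# Test a relay board in the pogo-pin fixture

### The arm

A 6-joint arm with a two-finger parallel gripper is mounted at the origin on the work surface. World frame = base frame: x ahead of the robot, y to its left, z up, the work surface at z = 0. Lengths are in m, angles in degrees, forces in N, time in s.
With the tool pointing down it reaches from about 0.3 to 0.75 m from the base axis. Payload 8.5 kg.
Tool frame: the origin (TCP) lies on the centre line of the jaws, within the pads' length; the fingertips stand 25 mm ahead of it and the grasp point (between the pads) lies 6 mm ahead of it; z points along the fingers, y is the line along which they close (so a half turn about z gives the same grasp; the last joint's range is limited). The gripper opens to 85 mm and grips with 20 to 120 N. Pads are 22 mm wide; open, the fingers measure 114 mm over their backs; the gripper's body (76 mm by 85 mm) begins 54 mm behind the grasp point. The pads swing forward as they close: fully open they stand 13 mm farther back than shut.
Start: joints at [59.685, 21.807, 74.336, -0, 83.858, -12.336], TCP at [0.17, 0.523, 0.256] pointing down, gripper open.
Joint ranges: [-178.18, 178.18], [-50.72, 133.34], [12.68, 142.11], [-81.47, 261.47], [9.98, 163.14], [-165.26, 165.26]. Speed limits (degrees/s): [136.94, 136.94, 180, 180, 180, 180].

### API

Orientations are given as a 3x3 rotation matrix whose columns are the frame's x, y, z axes.
In Python, from rig import telemetry, optics, env gives the robot as it stands.
- The arm moves only by the tool send_rows, never from a script. Its argument "deltas" is a list that holds one entry, the list of rows, each a list of 7 numbers: the shift along the tool's x, y, z in m, then the turn, a rotation vector about the tool's x, y, z in rad, then the opening, from -1 (shut) to 1 (fully open), so that 0 is half open. In form: [[[x, y, z, ax, ay, az, grip], ...]]. A call has 1 to 12 rows; each row shifts and turns the commanded pose from where the row before left it, along the tool's axes as they then stand; what a row does not reach is not made up. A row lasts 1/8 s, in which the tool goes at most 62.5 mm and 10.7 degrees, less where a joint would pass 70% of its speed; a pose out of reach is approached as far as the arm can. A call is refused whole if a number of a shift passes 0.0625 or a number of a turn 0.188, either way. A call with a gripper value outside its range is refused whole. The fingers move at their own pace and stop on an object; "squeeze" is the grip in N (left out, the last holds). Time passes only in rows, so rows that do not move let the fingers close. It gives the time, the measured TCP pose, the force, the opening and the grip force at its end, in the units of the state.
- telemetry.observe(): the state, without advancing time (a new reading comes with each control period).
- optics.get_image(name): name is "scene" or "top" or "wrist"; returns a dict with "image" (420x560x3 uint8, red, green, blue), "range_z" (420x560 float32, m along the optical axis (not along the pixel's ray), 0 where there is no reading), "K" (3x3 intrinsics, pixels), "rvec" (rotation vector, rad) and "tvec" (3), from world to camera coordinates, as OpenCV has them; the wrist camera has in their place "hand_eye" (4x4, takes a point from camera to tool coordinates, whose origin is the TCP and whose axes are the flange's). Camera axes: x right, y down, z forward; pixel columns grow to the right and rows downward; lengths in m; the calibration is good to about 2 mm. A picture is of the moment at which its call begins: read the wrist's pose just before it.
- env.close_job(): hands the job in; it is judged then, once.
The state is a dict: "time_s": time; "q": joint angles; "qvel": joint speeds; "joint_efforts": joint torques, N m; "position": TCP position; "tool_rot": TCP orientation; "ft_force": force on the tool from outside, world axes, zero at the start; "wrist_torque": the same for the moment, N m; "grip_width": finger opening in m; "gripper_force": force on a finger pad.
Only numpy, scipy, OpenCV 4.12 (cv2) and the standard library are available. Lean on these libraries where they do the work, as an engineer would, in place of code of your own. Each camera call takes 0.05 s, during which the arm holds its last target. There are 200 camera calls.

### The job

Load the blue relay board into the test fixture: lay it flat between the steel guide pins of the white carrier, component side up and with its green terminal block towards the hinge, and let go of it. Then lower the lid over it without slamming it, press it all the way down to its stop against the springs and keep it held down there: the program finishes while the robot is still pressing. Leave the solder spool, screwdriver, bottle and tweezers where they are.

Things in the scene. Friction and masses are not known exactly. Their poses are not given: they have to be found in the camera images.
- fixture: Board test fixture, fixed to the bench: black case with aluminium top plate, 200 x 200 mm, 50 mm high, a white board carrier in the middle and a hinged lid. Origin: centre of its underside, on the bench. +x points from its front (lamps, display, handle when shut) to its hinge side, +y to the left seen from the front, z up. Yaw within 0.25 rad of the robot's. Hinge axis along y at x +72, z 66 mm.
- nest (a point): Centre of the carrier's top face, where the middle of the board's underside belongs; axes as the fixture's; over the fixture's origin, 66 mm above the bench. Carrier 90 (x) x 116 (y) mm. Eight round-topped guide pins 6 mm thick, 8 mm high, centres at x +-34.2, y +-28 and x +-23, y +-44.2 mm, leave the board 1.2 mm play a side. Green mark at the hinge-side edge: terminal block goes there.
- carrier (a joint): How far the carrier is pushed down on its springs, m: 0 up, 0.006 at most, about 0.005 when the lid is fully down on a loaded board. The springs take about 5 N to start and 25 N in all at 5 mm. The lid pushes it only through the board.
- lid_swing (a joint): Lid angle, rad: 0 shut on its stop, 1.57 upright, 1.8 fully open; starts at 1.6 to 1.78. Friction hinge: the lid stays where it is left (about 1.5 N at the handle moves it). On a loaded board its posts touch at about 0.1; from there the springs resist and the handle needs about 8 to 13 N downward to reach 0. Let go, it rises again to about 0.08.
- press_lid: Lid: clear plate in an aluminium frame, 128 mm wide, with a red bow handle. Origin on the hinge axis; shut, its axes equal the fixture's: frame x 0 to -117, z 16 to 28 mm, four black press posts below it at x -50 and -94, y +-32 mm down to z -3 mm. Opening turns it about +y: the handle end swings up and away from the fixture's front, and the outer face then looks away from the front.
- handle (a point): Middle of the red handle bar: round, 16 mm thick, 124 mm long along the fixture's y, on two 12 mm arms at y +-56 mm, with a 25 mm clear gap between bar and lid frame. In the lid's frame at x -150, z +25 mm. Lid shut: 91 mm above the bench, 78 mm in front of the fixture's origin. Lid open: about 220 mm above the bench.
- board: Relay board, loose, about 70 g, flat on the bench, components up: dark blue, 60 (x) x 80 (y) x 2 mm. Origin: centre of the underside, z up; yaw at the start within 0.8 rad of the robot's. Light blue relay in its middle, 19 (x) x 15.5 (y) mm, top at 17.5 mm: grip it across its y sides; beside it there, within x +-16 mm, parts are 1 mm high at most. Loaded right, its axes equal the fixture's.
- terminal (a point): Top of the green terminal block at the board's +x edge: block x 19 to 29, y +-20 mm, top 13 mm above the board's underside; this point is at x 24 mm. A low black pin header is at the opposite edge.
- spool: Bystander: blue solder spool standing upright, 56 mm across, 55 mm high. Origin at the centre of its underside.
- screwdriver: Bystander: screwdriver, 170 mm long, lying left of the work.
- cleaner: Bystander: clear bottle with white cap, 52 mm across, 130 mm high, right of the work. Origin at the centre of its underside.
- tweezers: Bystander: dark tweezers, 135 mm long, 7 mm high, lying beyond the work on the right.
Mind the look-alikes: they are no part of the job. Several things have the shape of the board; the one meant has the colours described above.

How it is judged:
By the outcome, as a careful person would: the job done as asked, in the order asked, and still so for the second after the job is handed in, while the arm keeps its last pose, push and grip.
It also fails if it takes over 66 s, if anything falls off the work surface, if the arm or the gripper's body presses on something with over 40 N, if the wrist force passes 120 N, or if a joint passes its speed limit or range.

## Working session

There is one attempt and no reset: what is moved stays moved. The work goes in short steps, Python scripts to look and compute and a tool call to move; the robot and the scene stay as the last step left them, time stands still between calls to the robot, and variables do not carry over. Pictures are saved under pics/ and viewed, at most 10 in all, crops included, and the job is handed in when it is done.

Besides the shell and the picture viewer there is one more tool, called after "Request:" by a JSON object that holds its "op" and its "data", one argument or row to a line. send_rows: Moves the arm, as the interface text tells. Its arguments: {"type":"object","properties":{"deltas":{"type":"array"},"squeeze":{"type":"number"}},"required":["deltas"]}

```bash
mkdir -p pics; ls
cat > h.py <<'E'
import numpy as np, cv2
from rig import telemetry, optics, env
def cam(n):
    s=telemetry.observe(); d=optics.get_image(n)
    if n=="wrist":
        T=np.eye(4);T[:3,:3]=s["tool_rot"];T[:3,3]=s["position"];d["T"]=T@np.array(d["hand_eye"])
    else:
        R,_=cv2.Rodrigues(np.array(d["rvec"],float));T=np.eye(4);T[:3,:3]=R;T[:3,3]=np.ravel(d["tvec"]);d["T"]=np.linalg.inv(T)
    return d
def cloud(d):
    z=d["range_z"];K=np.array(d["K"]);v,u=np.indices(z.shape)
    P=np.stack([(u-K[0,2])*z/K[0,0],(v-K[1,2])*z/K[1,1],z],-1)
    W=P@d["T"][:3,:3].T+d["T"][:3,3]; W[z==0]=np.nan
    return W
def save(img,n): cv2.imwrite("pics/"+n,np.ascontiguousarray(img[...,::-1]))
E
python3 - <<'E'
from h import *
print(telemetry.observe())
a=cam("top");b=cam("scene")
np.savez("top0.npz",W=cloud(a),im=a["image"]);np.savez("sc0.npz",W=cloud(b),im=b["image"])
save(a["image"],"top0.png");save(b["image"],"sc0.png")
print(a["T"],b["T"])
E
```

```text
pics
{'time_s': 0.0, 'q': array([ 5.96839559e+01,  2.18408853e+01,  7.43847638e+01, -4.99163957e-04,
        8.38587873e+01, -1.23376892e+01]), 'qvel': array([-0.00257267, -0.08223843,  0.07905449,  0.00237597, -0.0307265 ,
        0.04472843]), 'joint_efforts': array([ 1.03854768e-05, -4.48472071e+01, -2.31275189e+01, -1.95749567e-04,
        4.89839644e-03, -1.21257688e-05]), 'position': array([0.16964881, 0.52290818, 0.25571268]), 'tool_rot': array([[-9.51173365e-01,  3.08656260e-01, -7.36397535e-04],
       [ 3.08656987e-01,  9.51172558e-01, -1.27654407e-03],
       [ 3.06427809e-04, -1.44150896e-03, -9.99998914e-01]]), 'ft_force': array([ 0.0979903 , -1.19727932, -0.50806635]), 'wrist_torque': array([-0.03015553, -0.00798692,  0.00955976]), 'gripper_force': 0.0, 'grip_width': 0.08547904288466517}
[[-0.02769058 -0.98610244  0.16381454  0.3703515 ]
 [-0.99959582  0.02626054 -0.01088918 -0.00207434]
 [ 0.00643599 -0.16404986 -0.98643105  1.28783414]
 [ 0.          0.          0.          1.        ]] [[-0.65278243  0.61471673 -0.44271711  1.01955101]
 [ 0.75748096  0.52203605 -0.39204714  0.41038761]
 [-0.00988365 -0.59127126 -0.80641218  0.93639104]
 [ 0.          0.          0.          1.        ]]
```

View pics/top0.png

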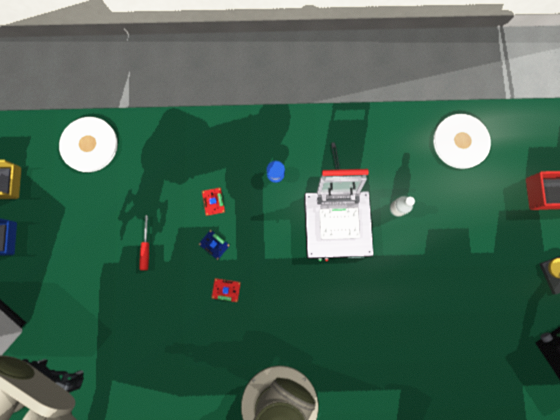

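View pics/sc0.png

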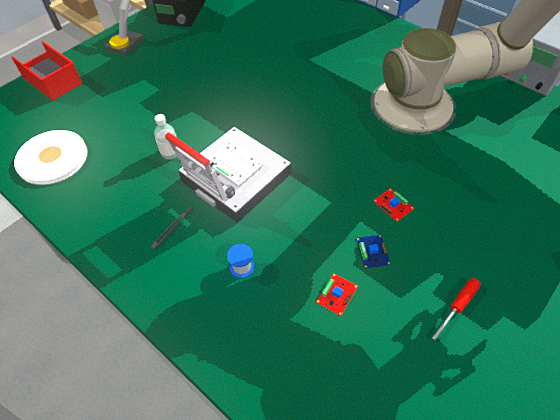

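The top view shows three boards: red at (213,202), blue at (214,244) and red at (226,290). The blue spool at (276,171) could also be confused with the target by colour. By the description I choose the blue board at (214,244). The fixture is at (339,222) with the lid up and its red handle at (345,173). I'll check the choice in a close crop and measure both.

Run:
```python
from h import *
d=np.load("top0.npz");W=d["W"];im=d["im"]
c=np.hstack([cv2.resize(im[214:274,184:244],(400,400),interpolation=2),cv2.resize(im[185:265,300:380],(400,400),interpolation=2)])
save(c,"crop1.png")
hsv=cv2.cvtColor(im,cv2.COLOR_RGB2HSV)
def reg(m,u0,u1,v0,v1):
    k=np.zeros(m.shape,bool);k[v0:v1,u0:u1]=1;return m&k&~np.isnan(W[...,0])
H,S,V=[hsv[...,i].astype(int) for i in range(3)]
B=reg((H>100)&(H<130)&(S>100),190,240,222,268)
P=W[B];print("blue",B.sum(),np.median(P,0),P.min(0),P.max(0))
print(cv2.minAreaRect(P[:,:2].astype(np.float32)*1000))
R=reg((H>100)&(H<130)&(V>150),190,240,222,268);print("relay",R.sum(),W[R].mean(0))
G=reg((H>45)&(H<75)&(V>110),200,235,228,262);print("green",G.sum(),W[G].mean(0))
Z=W[...,2]
for lo,hi in((.042,.058),(.060,.070)):
    F=reg((Z>lo)&(Z<hi)&(S<60)&(V>120),300,380,185,265);Q=W[F]
    print(lo,F.sum(),Q.mean(0),cv2.minAreaRect(Q[:,:2].astype(np.float32)*1000))
h=reg(((H<6)|(H>174))&(S>150),310,380,160,185);print("handle",h.sum(),W[h].mean(0),W[h].min(0),W[h].max(0))
s=np.load("sc0.npz");
```

```text
blue 378 [0.48032822 0.1953317  0.00336746] [ 0.44302337  0.15121004 -0.00306955] [0.52550266 0.23671864 0.0249424 ]
((483.8590087890625, 193.6746826171875), (80.18292999267578, 59.35795974731445), 49.65103530883789)
relay 32 [0.48354333 0.19344292 0.01742038]
green 41 [0.50176642 0.17750066 0.01219384]
0.042 2659 [ 0.51831617 -0.19308103  0.05067101] ((530.7064208984375, -195.84918212890625), (197.79815673828125, 199.5807342529297), 0.23634469509124756)
0.06 1014 [ 0.53208005 -0.19497915  0.06642576] ((553.9473876953125, -193.1722412109375), (125.95845794677734, 135.1808624267578), 88.88206481933594)
handle 268 [ 0.65457481 -0.19579632  0.2034462 ] [ 0.64282863 -0.28019319 -0.00287177] [ 0.7181674  -0.13281507  0.22340833]
```

View pics/crop1.png

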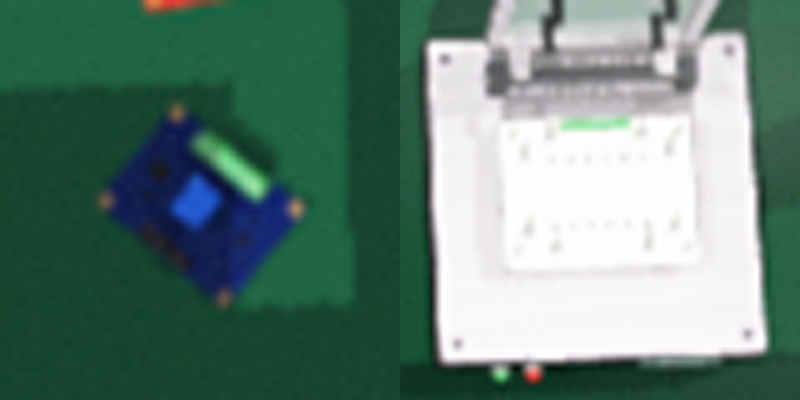

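The left half of the crop confirms a dark blue board with a light blue relay and a green terminal towards the upper right. The board measures 80 x 59 mm with relay top at 17 mm, and its yaw is about -40.4°. The right half shows the fixture with yaw near 0 and the green mark on the hinge side. Next I'll go above the board for a look with the wrist camera.

```bash
cat >> h.py <<'E'
from scipy.spatial.transform import Rotation as Ro
def down(yb): # tool y at world angle yb+90 deg (board yaw yb), z down
    a=np.radians(yb); y=np.array([-np.sin(a),np.cos(a),0]);z=np.array([0,0,-1.]);return np.stack([np.cross(y,z),y,z],1)
def plan(pt,Rt,n,grip,ramp=True,p0=None,R0=None):
    s=telemetry.observe();p=np.array(s["position"] if p0 is None else p0);R=np.array(s["tool_rot"] if R0 is None else R0)
    w=np.ones(n)
    if ramp and n>3: w[0]=w[-1]=.5
    c=np.cumsum(w)/w.sum();rv=Ro.from_matrix(R.T@Rt).as_rotvec();R_=R;ps=p.copy();out=[]
    for k in range(n):
        tgt=p+(pt-p)*c[k];dl=np.round(R_.T@(tgt-ps),4);dr=np.round(rv*(w[k]/w.sum()),4)
        ps=ps+R_@dl;R_=R_@Ro.from_rotvec(dr).as_matrix();out.append([float(x) for x in [*dl,*dr,grip]])
    print(str([out]).replace(" ",""),"end",ps.round(4));return ps,R_
E
python3 - <<'E'
from h import *
plan(np.array([.484,.194,.2]),down(-40.35),12,1)
print(optics.get_image("wrist")["hand_eye"])
E
```

```text
[[[-0.0182,-0.0098,0.0025,-0.0001,-0.0,0.0177,1.0],[-0.0368,-0.019,0.0051,-0.0001,-0.0,0.0355,1.0],[-0.0374,-0.0176,0.0051,-0.0001,-0.0,0.0355,1.0],[-0.038,-0.0163,0.0051,-0.0001,-0.0,0.0355,1.0],[-0.0385,-0.015,0.0051,-0.0001,-0.0,0.0355,1.0],[-0.0391,-0.0136,0.005,-0.0001,-0.0,0.0355,1.0],[-0.0395,-0.0122,0.0051,-0.0001,-0.0,0.0355,1.0],[-0.04,-0.0107,0.0051,-0.0001,-0.0,0.0355,1.0],[-0.0403,-0.0094,0.0051,-0.0001,-0.0,0.0355,1.0],[-0.0406,-0.0079,0.005,-0.0001,-0.0,0.0355,1.0],[-0.0408,-0.0065,0.0051,-0.0001,-0.0,0.0355,1.0],[-0.0205,-0.0025,0.0025,-0.0001,-0.0,0.0177,1.0]]] end [0.484 0.194 0.2  ]
[[ 7.76310154e-04 -9.61495554e-01 -2.74819388e-01  6.89113085e-02]
 [ 9.99999603e-01  8.66356888e-04 -2.06275294e-04  7.81327527e-04]
 [ 4.36424448e-04 -2.74819119e-01  9.61495846e-01 -1.17526269e-01]
 [ 0.00000000e+00  0.00000000e+00  0.00000000e+00  1.00000000e+00]]
```

Request:
{"op": "send_rows", "data": {
  "deltas": [
    [[-0.018,-0.01,0.003,0,0,0.018,1],[-0.037,-0.019,0.005,0,0,0.0355,1],[-0.037,-0.018,0.005,0,0,0.0355,1],[-0.038,-0.016,0.005,0,0,0.0355,1],[-0.0385,-0.015,0.005,0,0,0.0355,1],[-0.039,-0.0135,0.005,0,0,0.0355,1],[-0.0395,-0.012,0.005,0,0,0.0355,1],[-0.04,-0.0105,0.005,0,0,0.0355,1],[-0.0405,-0.0095,0.005,0,0,0.0355,1],[-0.0405,-0.008,0.005,0,0,0.0355,1],[-0.041,-0.0065,0.005,0,0,0.0355,1],[-0.0205,-0.0025,0.0025,0,0,0.018,1]]
  ]
}}

```text
time_s: 1.65
position: [0.4847, 0.1918, 0.2003]
tool_rot: [[-0.759, 0.651, -0.001], [0.651, 0.759, -0.0], [0.0, -0.001, -1.0]]
ft_force: [-0.3, -0.0, 0.2]
grip_width: 0.0852
gripper_force: 0.0
```

Run:
```python
from h import *
s=telemetry.observe();print(s["time_s"],s["position"],s["tool_rot"][:,1],s["qvel"])
d=cam("wrist");W=cloud(d);im=d["image"];save(im,"w1.png")
hsv=cv2.cvtColor(im,cv2.COLOR_RGB2HSV);H,S,V=[hsv[...,i].astype(int) for i in range(3)]
B=(H>100)&(H<130)&(S>100)&(abs(W[...,2]-.002)<.006)&(np.hypot(W[...,0]-.484,W[...,1]-.194)<.06)
P=W[B];print(B.sum(),np.median(P,0),cv2.minAreaRect(P[:,:2].astype(np.float32)*1000))
R=(H>95)&(H<130)&(abs(W[...,2]-.0175)<.004)&(np.hypot(W[...,0]-.484,W[...,1]-.194)<.025)
Q=W[R];print("relay",R.sum(),Q.mean(0),cv2.minAreaRect(Q[:,:2].astype(np.float32)*1000))
```

```text
1.65 [0.48470751 0.19181718 0.20032844] [ 6.50543346e-01  7.59468799e-01 -7.05692239e-04] [-13.60047678   6.2111553   -6.99431533   0.43460055   0.92579108
  -6.74114692]
3905 [0.48003322 0.19693421 0.00192025] ((483.7451171875, 193.6626434326172), (80.6163330078125, 60.19146728515625), 49.61641311645508)
relay 349 [0.48290982 0.19386825 0.01731693] ((483.0530700683594, 193.58648681640625), (14.726760864257812, 18.461448669433594), 49.47645568847656)
```

View pics/w1.png

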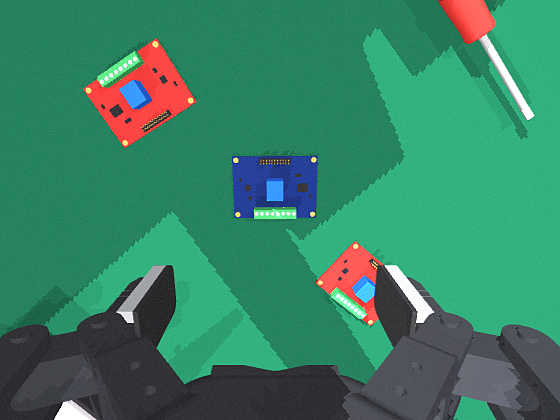

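The board (275,187) lies between the fingers with the relay at (275,190) and the terminal at (275,213). The wrist measurement agrees with the top view to 1 mm. I'll descend with the jaws partly closed.

Run:
```python
from h import *
s=telemetry.observe();print(s["position"])
plan(np.array([.4833,.1937,.046]),down(-40.45),9,-.3)
```

```text
[0.48573572 0.19104011 0.20008105]
[[[0.0002,0.0,0.0096,-0.0001,0.0,-0.0002,-0.3],[0.0005,0.0001,0.0193,-0.0001,0.0,-0.0004,-0.3],[0.0004,0.0001,0.0192,-0.0001,0.0,-0.0004,-0.3],[0.0005,0.0,0.0193,-0.0001,0.0,-0.0004,-0.3],[0.0004,0.0001,0.0193,-0.0001,0.0,-0.0004,-0.3],[0.0005,0.0001,0.0192,-0.0001,0.0,-0.0004,-0.3],[0.0004,0.0,0.0193,-0.0001,0.0,-0.0004,-0.3],[0.0005,0.0001,0.0192,-0.0001,0.0,-0.0004,-0.3],[0.0002,0.0,0.0097,-0.0001,0.0,-0.0002,-0.3]]] end [0.4833 0.1937 0.046 ]
```

Request:
{"op": "send_rows", "data": {
  "deltas": [
    [[0.0005,0,0.01,0,0,-0.001,-0.3],[0.0005,0,0.019,0,0,-0.001,-0.3],[0.0005,0,0.019,0,0,-0.001,-0.3],[0.0005,0,0.0195,0,0,0,-0.3],[0.0005,0,0.0195,0,0,0,-0.3],[0.0005,0,0.019,0,0,0,-0.3],[0.0005,0,0.0195,0,0,0,-0.3],[0,0,0.019,0,0,0,-0.3],[0,0,0.0095,0,0,0,-0.3],[0,0,0,0,0,0,-0.4],[0,0,0,0,0,0,-0.4]]
  ]
}}

```text
time_s: 3.08
position: [0.4813, 0.1967, 0.0474]
tool_rot: [[-0.764, 0.645, 0.001], [0.645, 0.764, 0.0], [-0.001, 0.001, -1.0]]
ft_force: [0.9, -0.3, 0.3]
grip_width: 0.026
gripper_force: 0.0
```

Run:
```python
from h import *
s=telemetry.observe();print(s["time_s"],s["position"],s["tool_rot"][:,1])
d=cam("wrist");W=cloud(d);im=d["image"];save(im,"w2.png")
# points in tool frame
T=(W-s["position"])@s["tool_rot"]
z=T[...,2];m=(abs(T[...,1])>.012)&(abs(T[...,1])<.03)&(abs(T[...,0])<.014)&(z<.034)
print(m.sum(),np.percentile(z[m],[50,90,97,100]) if m.sum() else 0)
hsv=cv2.cvtColor(im,cv2.COLOR_RGB2HSV);H,S,V=[hsv[...,i].astype(int) for i in range(3)]
R=(H>95)&(H<130)&(abs(W[...,2]-.0175)<.004)&(np.hypot(W[...,0]-.484,W[...,1]-.194)<.025)
print(R.sum(),W[R].mean(0),T[R].mean(0),T[R].min(0),T[R].max(0))
```

```text
3.075 [0.48125328 0.19667419 0.04740425] [0.6452597  0.76396292 0.00076539]
6942 [-0.01789718  0.00954167  0.0170145   0.02605129]
1258 [0.4829506  0.19439779 0.01725101] [-0.00274682 -0.00066695  0.03015445] [-0.0137698  -0.00851089  0.02605129] [0.00616438 0.01392246 0.03388832]
```

View pics/w2.png

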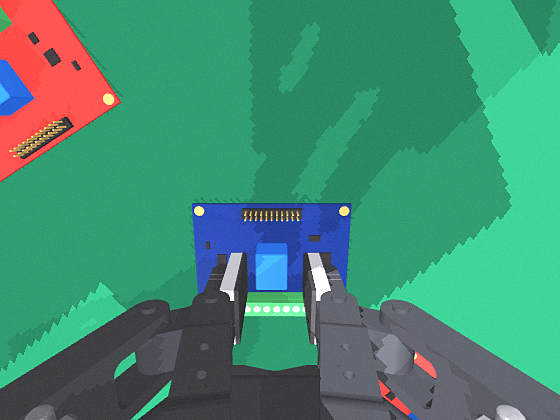

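The fingers straddle the relay (270,267) with the tips about 25 mm ahead of the TCP. The tool needs about -3 mm in x, then down to a tip height of about 5 mm, then grip.

Request:
{"op": "send_rows", "data": {
  "deltas": [
    [[-0.0015,0,0.004,0,0,-0.002,-0.4],[-0.0015,0,0.006,0,0,0,-0.4],[0,0,0.006,0,0,0,-0.4],[0,0,0.0015,0,0,0,-0.4],[0,0,0,0,0,0,-1],[0,0,0,0,0,0,-1],[0,0,0,0,0,0,-1],[0,0,0,0,0,0,-1],[0,0,0,0,0,0,-1]]
  ],
  "squeeze": 40
}}

```text
time_s: 4.25
position: [0.4834, 0.1945, 0.0293]
tool_rot: [[-0.765, 0.644, -0.0], [0.644, 0.765, 0.0], [0.0, -0.0, -1.0]]
ft_force: [-0.8, 0.1, -0.2]
grip_width: 0.0143
gripper_force: 40.7
```

Run:
```python
from h import *
s=telemetry.observe();p=s["position"];R=s["tool_rot"]
ps,R2=plan(p+[0,0,.1],R,4,-1)
plan(np.array([.46,-.06,.33]),down(0),12,-1,p0=ps,R0=R2)
```

```text
[[[0.0,-0.0,-0.0167,0.0,0.0,0.0,-1.0],[0.0,-0.0,-0.0333,0.0,0.0,0.0,-1.0],[0.0,-0.0,-0.0333,0.0,0.0,0.0,-1.0],[0.0,-0.0,-0.0167,0.0,0.0,0.0,-1.0]]] end [0.4834 0.1945 0.1293]
[[[-0.0066,-0.0095,-0.0091,-0.0,-0.0,-0.0318,-1.0],[-0.0127,-0.0195,-0.0183,-0.0,-0.0,-0.0636,-1.0],[-0.0114,-0.0203,-0.0182,-0.0,-0.0,-0.0636,-1.0],[-0.0101,-0.0209,-0.0182,-0.0,-0.0,-0.0636,-1.0],[-0.0087,-0.0215,-0.0183,-0.0,-0.0,-0.0636,-1.0],[-0.0073,-0.022,-0.0182,-0.0,-0.0,-0.0636,-1.0],[-0.006,-0.0225,-0.0183,-0.0,-0.0,-0.0636,-1.0],[-0.0045,-0.0228,-0.0182,-0.0,-0.0,-0.0636,-1.0],[-0.003,-0.023,-0.0183,-0.0,-0.0,-0.0636,-1.0],[-0.0016,-0.0232,-0.0182,-0.0,-0.0,-0.0636,-1.0],[-0.0,-0.0232,-0.0182,-0.0,-0.0,-0.0636,-1.0],[0.0007,-0.0116,-0.0092,-0.0,-0.0,-0.0318,-1.0]]] end [ 0.46 -0.06  0.33]
```

Request:
{"op": "send_rows", "data": {
  "deltas": [
    [[0,0,-0.008,0,0,0,-1],[0,0,-0.025,0,0,0,-1],[0,0,-0.035,0,0,0,-1],[0,0,-0.032,0,0,0,-1]]
  ]
}}

```text
time_s: 4.75
position: [0.4834, 0.1945, 0.131]
tool_rot: [[-0.765, 0.644, 0.001], [0.644, 0.765, 0.0], [-0.0, 0.0, -1.0]]
ft_force: [1.1, 0.3, 0.3]
grip_width: 0.0142
gripper_force: 40.7
```

Request:
{"op": "send_rows", "data": {
  "deltas": [
    [[-0.0065,-0.0095,-0.009,0,0,-0.032,-1],[-0.0125,-0.0195,-0.018,0,0,-0.0635,-1],[-0.0115,-0.0205,-0.018,0,0,-0.0635,-1],[-0.01,-0.021,-0.018,0,0,-0.0635,-1],[-0.0085,-0.0215,-0.018,0,0,-0.0635,-1],[-0.0075,-0.022,-0.018,0,0,-0.0635,-1],[-0.006,-0.0225,-0.018,0,0,-0.0635,-1],[-0.0045,-0.023,-0.018,0,0,-0.0635,-1],[-0.003,-0.023,-0.018,0,0,-0.0635,-1],[-0.0015,-0.023,-0.018,0,0,-0.0635,-1],[0,-0.023,-0.018,0,0,-0.0635,-1],[0.0005,-0.0115,-0.009,0,0,-0.032,-1]]
  ]
}}

```text
time_s: 6.25
position: [0.4593, -0.0606, 0.3287]
tool_rot: [[-1.0, 0.0, 0.002], [0.0, 1.0, -0.001], [-0.002, -0.001, -1.0]]
ft_force: [-0.5, 0.4, -0.8]
grip_width: 0.0142
gripper_force: 40.8
```

Request:
{"op": "send_rows", "data": {
  "deltas": [
    [[0,0,0,0,0,0,-1],[0,0,0,0,0,0,-1]]
  ]
}}

```text
time_s: 6.5
position: [0.4593, -0.0592, 0.3271]
tool_rot: [[-1.0, 0.001, -0.0], [0.001, 1.0, 0.0], [0.0, 0.0, -1.0]]
ft_force: [0.4, 0.5, -0.1]
grip_width: 0.014
gripper_force: 40.8
```

Run:
```python
from h import *
s=telemetry.observe();print(s["time_s"],s["position"],s["tool_rot"][:,1],s["grip_width"],s["gripper_force"],abs(s["qvel"]).max())
d=cam("wrist");W=cloud(d);im=d["image"];save(im,"w3.png")
np.savez("w3.npz",W=W,im=im,pos=s["position"],R=s["tool_rot"],K=d["K"],T=d["T"])
```

```text
6.5 [ 0.4593297  -0.05918587  0.32706642] [1.19621772e-03 9.99999211e-01 3.84464885e-04] 0.013973366562114618 40.766741037368774 0.37890526673120895
```

View pics/w3.png

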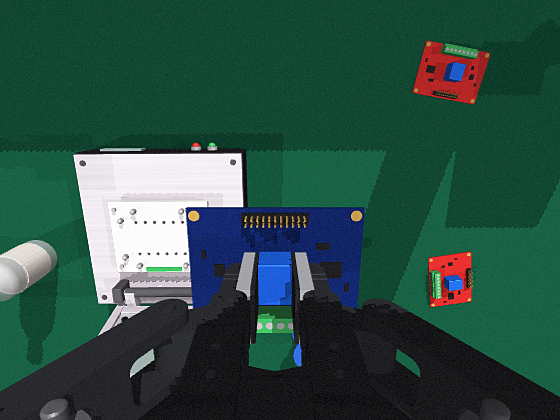

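The held board (275,260) is level and square, with its header edge away from the hinge. The fixture shows its front edge at (76,155)–(245,150), pins at (114,211), (133,212), (182,212), (123,268) and (140,258), and its green mark at (165,269). I'll measure the pins and the board's pose in the hand.

Run:
```python
from h import *
d=np.load("w3.npz");W=d["W"];im=d["im"];Z=W[...,2];p=d["pos"];R=d["R"]
hsv=cv2.cvtColor(im,cv2.COLOR_RGB2HSV);H,S,V=[hsv[...,i].astype(int) for i in range(3)]
v,u=np.indices(Z.shape)
m=(Z>.0695)&(Z<.078)&(u>100)&(u<186)&(v>200)&(v<278)
n,l,st,c=cv2.connectedComponentsWithStats(m.astype(np.uint8))
for i in range(1,n):
    if st[i,4]>3: q=W[l==i];print(c[i].round(),st[i,4],q.mean(0).round(4),q[:,2].max().round(4))
m=(abs(Z-.066)<.002)&(u>100)&(u<186)&(v>195)&(v<278);Q=W[m];print("carrier",m.sum(),np.median(Z[m]),np.percentile(Q,[.5,99.5],0))
m=(abs(Z-.05)<.003)&(u<250)&(v>140)&(v<310)&(V>90);Q=W[m];print("plate",np.median(Z[m]))
f=[(uu,) for uu in range(90,240,15)]
k=m&(v<200)
fe=np.array([W[k&(u==uu)][0] for (uu,) in f if (k&(u==uu)).any()]);
a=np.polyfit(fe[:,1],fe[:,0],1);print("front edge x at y=-.195",np.polyval(a,-.195),"yaw",-np.degrees(np.arctan(a[0])))
rows=range(170,290,10);le=np.array([W[m&(v==vv)][0] for vv in rows]);b=np.polyfit(le[:,0],le[:,1],1);print("right edge y at x=.53",np.polyval(b,.53),"yaw",np.degrees(np.arctan(b[0])))
# board in tool frame
T=(W-p)@R
B=(H>105)&(H<130)&(V<150)&(u>180)&(u<370)&(v>200)&(v<320)&(abs(T[...,2]-.027)<.006)
P=T[B];A=np.c_[P[:,:2],np.ones(len(P))];co=np.linalg.lstsq(A,P[:,2],rcond=None)[0]
print("board plane",co,B.sum(),"z range",np.percentile(P[:,2],[5,50,95]))
Bm=B
fx=np.array([T[B&(u==uu)][0] for uu in range(200,355,10) if (B&(u==uu)).any()]);c1=np.polyfit(fx[:,1],np.array(fx[:,0]),1);print("header edge tool x",c1)
L=np.array([[T[B&(v==vv)][0],T[B&(v==vv)][-1]] for vv in range(225,290,6)])
for i in(0,1): print("side",np.polyfit(L[:,i,0],L[:,i,1],1))
```

```text
[132. 212.] 25 [ 0.498  -0.2227  0.0725] 0.0752
[180. 211.] 23 [ 0.4975 -0.167   0.0723] 0.0757
[119. 221.] 22 [ 0.5092 -0.2385  0.0724] 0.0747
[124. 257.] 22 [ 0.555  -0.2384  0.0724] 0.0743
[139. 266.] 23 [ 0.5663 -0.2222  0.072 ] 0.0748
[184. 266.] 15 [ 0.5658 -0.1676  0.0726] 0.0743
carrier 4931 0.06588946410550961 [[ 0.48760595 -0.25258737  0.06412699]
 [ 0.57619091 -0.16437163  0.06774204]]
plate 0.04985768745840519
front edge x at y=-.195 0.43496088059054716 yaw 0.03388714016075562
right edge y at x=.53 -0.31616641895101594 yaw -30.104073009795908
board plane [-0.0016909  -0.00086597  0.0271896 ] 10222 z range [0.02606203 0.02720728 0.02827134]
header edge tool x [0.00123987 0.02849125]
side [ 0.00259167 -0.03932416]
side [-0.00616061  0.04020163]
```

The pins and carrier give the nest at about (0.532, -0.195, 0.066) with yaw about 0.2°. The height matches and the pin spacings match within 1 mm. The board centre is 1 mm towards world +x from the TCP, with its underside 29 mm ahead. I'll hover over the nest with the board about 12 mm above the pins.

Run:
```python
from h import *
ps,R2=plan(np.array([.5312,-.195,.2]),down(.2),9,-1)
plan(np.array([.5312,-.195,.115]),down(.2),5,-1,p0=ps,R0=R2)
```

```text
[[[-0.0045,-0.0085,0.0079,0.0,-0.0,-0.0003,-1.0],[-0.009,-0.017,0.0159,0.0001,-0.0001,-0.0005,-1.0],[-0.009,-0.017,0.0158,0.0001,-0.0001,-0.0005,-1.0],[-0.009,-0.017,0.0159,0.0001,-0.0001,-0.0005,-1.0],[-0.0089,-0.017,0.0159,0.0001,-0.0001,-0.0005,-1.0],[-0.009,-0.017,0.0158,0.0001,-0.0001,-0.0005,-1.0],[-0.009,-0.017,0.0159,0.0001,-0.0001,-0.0005,-1.0],[-0.0089,-0.017,0.0159,0.0001,-0.0001,-0.0005,-1.0],[-0.0045,-0.0085,0.0079,0.0,-0.0,-0.0003,-1.0]]] end [ 0.5312 -0.195   0.2   ]
[[[0.0,0.0,0.0106,-0.0,-0.0,-0.0,-1.0],[0.0,0.0,0.0213,-0.0001,-0.0,-0.0,-1.0],[0.0,0.0,0.0212,-0.0001,-0.0,-0.0,-1.0],[0.0,0.0,0.0213,-0.0001,-0.0,-0.0,-1.0],[0.0,0.0,0.0106,-0.0,-0.0,-0.0,-1.0]]] end [ 0.5312 -0.195   0.115 ]
```

Request:
{"op": "send_rows", "data": {
  "deltas": [
    [[-0.0045,-0.0085,0.008,0,0,0,-1],[-0.009,-0.017,0.016,0,0,-0.0005,-1],[-0.009,-0.017,0.016,0,0,-0.0005,-1],[-0.009,-0.017,0.016,0,0,-0.0005,-1],[-0.009,-0.017,0.016,0,0,-0.0005,-1],[-0.009,-0.017,0.016,0,0,-0.0005,-1],[-0.009,-0.017,0.016,0,0,-0.0005,-1],[-0.009,-0.017,0.016,0,0,-0.0005,-1],[-0.0045,-0.0085,0.008,0,0,0,-1]]
  ]
}}

```text
time_s: 7.68
position: [0.532, -0.1967, 0.1979]
tool_rot: [[-1.0, -0.002, -0.001], [-0.002, 1.0, 0.001], [0.001, 0.001, -1.0]]
ft_force: [-0.6, 0.8, -0.1]
grip_width: 0.0142
gripper_force: 40.8
```

Request:
{"op": "send_rows", "data": {
  "deltas": [
    [[0,0,0.01,0,0,0,-1],[0,0,0.021,0,0,0,-1],[0,0,0.021,0,0,0,-1],[0,0,0.021,0,0,0,-1],[0,0,0.011,0,0,0,-1],[0,0,0,0,0,0,-1],[0,0,0,0,0,0,-1]]
  ]
}}

```text
time_s: 8.55
position: [0.532, -0.1957, 0.1162]
tool_rot: [[-1.0, -0.003, 0.001], [-0.003, 1.0, -0.001], [-0.001, -0.001, -1.0]]
ft_force: [0.9, -0.2, 0.7]
grip_width: 0.0147
gripper_force: 40.8
```

Run:
```python
from h import *
s=telemetry.observe();print(s["time_s"],s["position"],s["tool_rot"][:,1],s["grip_width"],s["ft_force"])
d=cam("wrist");W=cloud(d);im=d["image"];save(im,"w4.png")
np.savez("w4.npz",W=W,im=im,pos=s["position"],R=s["tool_rot"],K=d["K"],T=d["T"])
Z=W[...,2];m=(Z>.0695)&(Z<.078)
n,l,st,c=cv2.connectedComponentsWithStats(m.astype(np.uint8))
for i in range(1,n):
    if st[i,4]>15: q=W[l==i];print(c[i].round(),st[i,4],q.mean(0).round(4),q[:,2].max().round(4))
```

```text
8.55 [ 0.53203006 -0.19571241  0.11616285] [-2.90666331e-03  9.99995454e-01 -8.01737757e-04] 0.014667721645832977 [ 0.92712822 -0.227936    0.74601061]
[218. 188.] 125 [ 0.4981 -0.2231  0.0728] 0.075
[331. 188.] 128 [ 0.4978 -0.1679  0.0726] 0.0758
[184. 209.] 57 [ 0.5088 -0.2402  0.0724] 0.0751
[364. 209.] 58 [ 0.5083 -0.1507  0.0724] 0.0753
[190. 292.] 34 [ 0.555  -0.2406  0.0729] 0.0747
[360. 292.] 39 [ 0.5546 -0.1498  0.0727] 0.0748
[275. 364.] 466 [ 0.602 -0.195  0.071] 0.0732
```

View pics/w4.png

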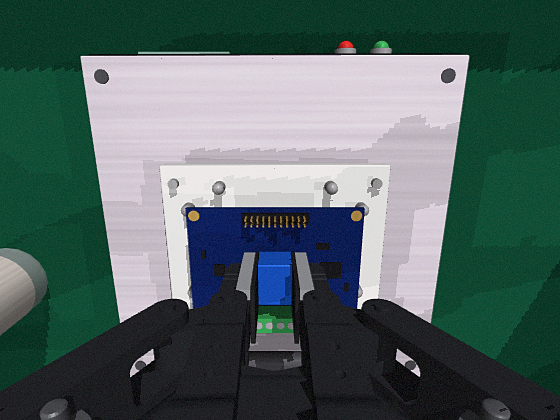

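The board sits over the carrier. Corner pins show at (184,209), (364,209), (190,292) and (360,292), and front pins at (218,188) and (331,188), symmetric about the board. I'll compute the remaining offset from pin tops and board edges in this one view.

Run:
```python
from h import *
d=np.load("w4.npz");W=d["W"];im=d["im"];Z=W[...,2];v,u=np.indices(Z.shape);K=d["K"];T=d["T"]
for c in((218,188),(331,188),(184,209),(364,209)):
    k=(np.hypot(u-c[0],v-c[1])<14)&(Z>.0735)&(Z<.078);print(c,k.sum(),W[k].mean(0).round(4))
hsv=cv2.cvtColor(im,cv2.COLOR_RGB2HSV);H,S,V=[hsv[...,i].astype(int) for i in range(3)]
B=(H>105)&(H<130)&(S>120)&(u>180)&(u<370)&(v>195)&(v<300)&(abs(Z-.089)<.005)
fx=np.array([W[B&(u==uu)][0] for uu in range(205,350,8) if (B&(u==uu)).any()]);print("front edge",np.polyfit(fx[:,1]+.195,fx[:,0],1),np.median(Z[B]))
L=np.array([[W[B&(v==vv)][0],W[B&(v==vv)][-1]] for vv in range(225,290,6)]);print("sides",np.median(L[:,:,1],0))
# carrier front edge/side
k=(abs(Z-.066)<.0025)&(u>150)&(u<400)&(v>150)&(v<300)
ff=np.array([W[k&(u==uu)][0] for uu in range(180,375,10)]);print("carrier front",np.median(ff,0))
ll=np.array([[W[k&(v==vv)][0],W[k&(v==vv)][-1]] for vv in range(175,200,4)]);print("carrier sides",np.median(ll,0))
```

```text
(218, 188) 36 [ 0.4984 -0.2233  0.074 ]
(331, 188) 30 [ 0.4978 -0.1676  0.0742]
(184, 209) 13 [ 0.5098 -0.24    0.0742]
(364, 209) 12 [ 0.5091 -0.1506  0.0741]
front edge [-0.0057122   0.50348116] 0.08890332022224634
sides [-0.23475657 -0.1556392 ]
carrier front [ 0.48776887 -0.19525014  0.06506454]
carrier sides [[ 0.49905486 -0.25293213  0.06587352]
 [ 0.49872961 -0.13805227  0.06613196]]
```

Offset is about 1 mm in x and none in y, and the yaws agree. I'll shift +1 mm in tool x and lower gently.

Request:
{"op": "send_rows", "data": {
  "deltas": [
    [[0.001,0,0,0,0,0,-1],[0,0,0.004,0,0,0,-1],[0,0,0.005,0,0,0,-1],[0,0,0.004,0,0,0,-1],[0,0,0.003,0,0,0,-1],[0,0,0.002,0,0,0,-1],[0,0,0,0,0,0,-1]]
  ]
}}

```text
time_s: 9.48
position: [0.5307, -0.1956, 0.0972]
tool_rot: [[-1.0, -0.003, -0.0], [-0.003, 1.0, 0.0], [0.0, 0.0, -1.0]]
ft_force: [0.1, -0.3, 0.1]
grip_width: 0.0144
gripper_force: 40.8
```

Request:
{"op": "send_rows", "data": {
  "deltas": [
    [[0,0,0.0015,0,0,0,-1],[0,0,0.001,0,0,0,-1],[0,0,0,0,0,0,-1]]
  ]
}}

```text
time_s: 9.85
position: [0.5307, -0.1957, 0.0951]
tool_rot: [[-1.0, -0.003, 0.0], [-0.003, 1.0, -0.0], [-0.0, -0.0, -1.0]]
ft_force: [0.3, 0.5, 2.3]
grip_width: 0.0143
gripper_force: 41.1
```

Underside is at about 66 mm with 2 N of contact, so it is seated. I'll release, retreat upwards and check.

Request:
{"op": "send_rows", "data": {
  "deltas": [
    [[0,0,0,0,0,0,-0.4],[0,0,0,0,0,0,-0.4],[0,0,0,0,0,0,-0.4],[0,0,-0.01,0,0,0,-0.4],[0,0,-0.02,0,0,0,-0.4],[0.01,0,-0.03,0,0,0,-0.4],[0.02,0,-0.03,0,0,0,-0.4],[0.02,0,-0.03,0,0,0,-0.4],[0.01,0,-0.015,0,0,0,-0.4],[0,0,0,0,0,0,-0.4],[0,0,0,0,0,0,-0.4]]
  ]
}}

```text
time_s: 11.22
position: [0.4709, -0.1957, 0.2288]
tool_rot: [[-1.0, -0.003, -0.001], [-0.003, 1.0, 0.001], [0.001, 0.001, -1.0]]
ft_force: [0.3, 0.6, -0.4]
grip_width: 0.0256
gripper_force: 0.0
```

Run:
```python
from h import *
s=telemetry.observe();print(s["time_s"],s["position"],s["tool_rot"][:,1],s["grip_width"],s["ft_force"])
d=cam("wrist");W=cloud(d);im=d["image"];t=cam("top")
save(np.hstack([im[150:420,100:460],cv2.resize(t["image"][160:265,300:380],(206,270))]),"w5.png")
Z=W[...,2];hsv=cv2.cvtColor(im,cv2.COLOR_RGB2HSV);H,S,V=[hsv[...,i].astype(int) for i in range(3)]
B=(H>105)&(H<130)&(S>120)&(abs(Z-.068)<.006)&(abs(W[...,0]-.532)<.05)&(abs(W[...,1]+.195)<.06)
P=W[B];A=np.c_[P[:,:2]-[.5325,-.1954],np.ones(len(P))];print("plane",np.linalg.lstsq(A,P[:,2],rcond=None)[0],B.sum(),P[:,:2].min(0),P[:,:2].max(0))
# lid: top-camera handle and wrist handle
for nme,dd,WW in(("top",t,cloud(t)),("scene",*(lambda q:(q,cloud(q)))(cam("scene")))):
    hs=cv2.cvtColor(dd["image"],cv2.COLOR_RGB2HSV)
    k=((hs[...,0]<7)|(hs[...,0]>173))&(hs[...,1]>130)&(WW[...,2]>.17)&(WW[...,2]<.26)&(WW[...,0]>.58)&(WW[...,0]<.72)&(abs(WW[...,1]+.195)<.075)
    q=WW[k];print(nme,k.sum(),np.median(q,0),np.percentile(q,[1,99],0))
```

```text
11.225 [ 0.47085617 -0.19567811  0.22884825] [-2.71583700e-03  9.99995834e-01  9.78027790e-04] 0.025561346614652126 [ 0.26288185  0.56162468 -0.37912188]
plane [-0.00273401  0.00057786  0.06791152] 2809 [ 0.50138567 -0.23489087] [ 0.56277775 -0.15538609]
top 256 [ 0.65004043 -0.19168974  0.21725446] [[ 0.64359375 -0.25371244  0.20940503]
 [ 0.65869843 -0.13363898  0.22188901]]
scene 348 [ 0.65484115 -0.18903671  0.21667264] [[ 0.64619077 -0.25444194  0.20681905]
 [ 0.66021346 -0.13418575  0.22056615]]
```

View pics/w5.png

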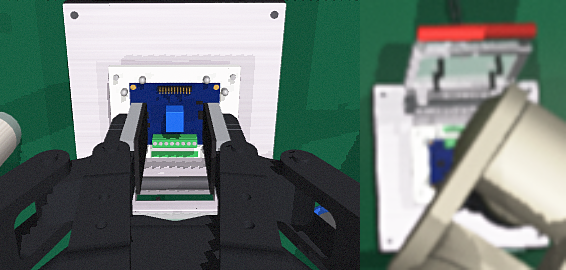

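The board lies flat between the pins: its top face is at 67.9 mm with tilt under 0.2°, and the terminal (175,143 in the crop) faces the hinge. Its footprint is 0.501–0.563 in x and -0.235 to -0.155 in y, as wanted. The lid is at about 1.71 rad with the bar at (0.650, -0.195, 0.211). Next I'll close the fingers, go over the bar and come down behind it.

Request:
{"op": "send_rows", "data": {
  "deltas": [
    [[0,0,-0.02,0,0,0,-1],[0,0,-0.03,0,0,0,-1],[-0.02,0,-0.015,0,0,0,-1],[-0.035,0,0,0,0,0,-1],[-0.035,0,0,0,0,0,-1],[-0.035,0,0,0,0,0,-1],[-0.035,0,0,0,0,0,-1],[-0.035,0,0,0,0,0,-1],[-0.02,0,0,0,0,0,-1],[-0.004,0,0,0,0,0,-1],[0,0,0,0,0,0,-1]]
  ],
  "squeeze": 20
}}

```text
time_s: 12.75
position: [0.6895, -0.1952, 0.2943]
tool_rot: [[-1.0, -0.003, -0.001], [-0.003, 1.0, 0.0], [0.001, 0.0, -1.0]]
ft_force: [0.5, 0.9, -0.4]
grip_width: 0.0002
gripper_force: 0.0
```

Request:
{"op": "send_rows", "data": {
  "deltas": [
    [[0,0,0.01,0,0,0,-1],[0,0,0.02,0,0,0,-1],[0,0,0.02,0,0,0,-1],[0,0,0.014,0,0,0,-1],[0,0,0.005,0,0,0,-1],[0,0,0,0,0,0,-1]]
  ]
}}

```text
time_s: 13.5
position: [0.6897, -0.1953, 0.226]
tool_rot: [[-1.0, -0.003, 0.0], [-0.003, 1.0, -0.0], [-0.0, -0.0, -1.0]]
ft_force: [0.2, 0.4, -0.1]
grip_width: -0.0
gripper_force: 0.0
```

Run:
```python
from h import *
s=telemetry.observe();print(s["position"],s["ft_force"])
def bar(t): t=np.radians(t);return np.array([.6045-.150*np.cos(t)+.025*np.sin(t),.066+.150*np.sin(t)+.025*np.cos(t)])
for a in (98,*range(95,39,-5)): print(a,(bar(a)+[.019,.014]).round(4))
for a in range(45,-1,-5): print("top",a,(bar(a)+[0,.033]).round(4))
```

```text
[ 0.68966513 -0.19527384  0.22604854] [ 0.23708713  0.35175542 -0.06815578]
98 [0.6691 0.2251]
95 [0.6615 0.2273]
90 [0.6485 0.23  ]
85 [0.6353 0.2316]
80 [0.6221 0.2321]
75 [0.6088 0.2314]
70 [0.5957 0.2295]
65 [0.5828 0.2265]
60 [0.5702 0.2224]
55 [0.5579 0.2172]
50 [0.5462 0.211 ]
45 [0.5351 0.2037]
40 [0.5247 0.1956]
top 45 [0.5161 0.2227]
top 40 [0.5057 0.2146]
top 35 [0.496  0.2055]
top 30 [0.4871 0.1957]
top 25 [0.4791 0.1851]
top 20 [0.4721 0.1738]
top 15 [0.4661 0.162 ]
top 10 [0.4611 0.1497]
top 5 [0.4572 0.137 ]
top 0 [0.4545 0.124 ]
```

Request:
{"op": "send_rows", "data": {
  "deltas": [
    [[0.008,0,0,0,0,0,-1],[0.008,0,0,0,0,0,-1],[0.007,0,-0.001,0,0,0,-1],[0.008,0,-0.002,0,0,0,-1],[0.01,0,-0.002,0,0,0,-1],[0.01,0,-0.001,0,0,0,-1],[0.01,0,0,0,0,0,-1],[0.01,0,0,0,0,0,-1]]
  ]
}}

```text
time_s: 14.5
position: [0.6179, -0.1954, 0.2317]
tool_rot: [[-1.0, -0.003, -0.0], [-0.003, 1.0, 0.0], [0.0, 0.0, -1.0]]
ft_force: [2.4, -0.7, 0.6]
grip_width: 0.0002
gripper_force: 0.8
```

Contact force is 2.4 N, so the lid is moving with the fingers as expected.

Request:
{"op": "send_rows", "data": {
  "deltas": [
    [[0.01,0,0.0005,0,0,0,-1],[0.01,0,0.001,0,0,0,-1],[0.01,0,0.002,0,0,0,-1],[0.01,0,0.003,0,0,0,-1],[0.01,0,0.004,0,0,0,-1],[0.01,0,0.0045,0,0,0,-1],[0.01,0,0.0055,0,0,0,-1],[0.01,0,0.007,0,0,0,-1],[0.003,0,0.002,0,0,0,-1],[0,0,0,0,0,0,-1]]
  ]
}}

```text
time_s: 15.75
position: [0.5355, -0.1956, 0.2022]
tool_rot: [[-1.0, -0.003, -0.001], [-0.003, 1.0, 0.0], [0.001, 0.0, -1.0]]
ft_force: [-0.6, 0.4, -0.4]
grip_width: -0.0002
gripper_force: 0.0
```

Request:
{"op": "send_rows", "data": {
  "deltas": [
    [[-0.005,0,-0.005,0,0,0,-1],[0,0,-0.02,0,0,0,-1],[0,0,-0.03,0,0,0,-1],[0.01,0,-0.005,0,0,0,-1],[0.015,0,0,0,0,0,-1],[0,0,0,0,0,0,-1],[0,0,0,0,0,0,-1]]
  ]
}}

```text
time_s: 16.62
position: [0.5158, -0.1957, 0.2619]
tool_rot: [[-1.0, -0.003, -0.0], [-0.003, 1.0, 0.0], [0.0, 0.0, -1.0]]
ft_force: [1.1, -0.1, -0.1]
grip_width: -0.0002
gripper_force: 0.0
```

Run:
```python
from h import *
s=telemetry.observe();print(s["time_s"],s["position"])
for n in("wrist","scene","top"):
    d=cam(n);WW=cloud(d);hs=cv2.cvtColor(d["image"],cv2.COLOR_RGB2HSV)
    k=((hs[...,0]<7)|(hs[...,0]>173))&(hs[...,1]>130)&(WW[...,2]>.1)&(WW[...,2]<.25)&(WW[...,0]>.43)&(WW[...,0]<.72)&(abs(WW[...,1]+.195)<.075)
    q=WW[k];print(n,k.sum())
    if len(q):print(np.median(q,0),np.percentile(q,[1,99],0))
    if n=="scene": save(d["image"][80:300,120:360],"sc6.png")
```

```text
16.625 [ 0.51584272 -0.19566936  0.26194328]
wrist 5487
[ 0.51411055 -0.19553814  0.19658367] [[ 0.50875943 -0.2554093   0.18891414]
 [ 0.52272828 -0.13540314  0.198827  ]]
scene 324
[ 0.51958761 -0.19135817  0.19606038] [[ 0.51034935 -0.25587885  0.18677451]
 [ 0.52527957 -0.1346257   0.19973457]]
top 35
[ 0.51161346 -0.18468963  0.19760143] [[ 0.50465435 -0.19978762  0.19336652]
 [ 0.51680323 -0.16873989  0.24907581]]
```

The bar centre is at about (0.517, 0.1905), matching the model at 45°, so the lid has stayed where I left it. I'll come down onto the bar and follow the arc slowly.

Request:
{"op": "send_rows", "data": {
  "deltas": [
    [[0,0,0.015,0,0,0,-1],[0,0,0.016,0,0,0,-1],[0,0,0.006,0,0,0,-1],[0.005,0,0.004,0,0,0,-1],[0.005,0,0.004,0,0,0,-1],[0.005,0,0.0045,0,0,0,-1],[0.005,0,0.0045,0,0,0,-1],[0.0045,0,0.005,0,0,0,-1],[0.0045,0,0.005,0,0,0,-1],[0.004,0,0.005,0,0,0,-1],[0.004,0,0.0055,0,0,0,-1]]
  ]
}}

```text
time_s: 18.15
position: [0.4784, -0.1958, 0.1875]
tool_rot: [[-1.0, -0.003, 0.0], [-0.003, 1.0, 0.0], [-0.0, 0.0, -1.0]]
ft_force: [-1.3, -0.2, 2.5]
grip_width: 0.0001
gripper_force: 1.0
```

Request:
{"op": "send_rows", "data": {
  "deltas": [
    [[0.0035,0,0.0055,0,0,0,-1],[0.0035,0,0.0055,0,0,0,-1],[0.003,0,0.006,0,0,0,-1],[0.003,0,0.006,0,0,0,-1],[0.0025,0,0.006,0,0,0,-1],[0.0025,0,0.006,0,0,0,-1],[0.001,0,0.003,0,0,0,-1]]
  ]
}}

```text
time_s: 19.02
position: [0.4595, -0.1958, 0.1494]
tool_rot: [[-1.0, -0.003, -0.0], [-0.003, 1.0, 0.0], [0.0, 0.0, -1.0]]
ft_force: [0.1, -0.2, 0.3]
grip_width: 0.0001
gripper_force: 0.3
```

Request:
{"op": "send_rows", "data": {
  "deltas": [
    [[0.001,0,0.003,0,0,0,-1],[0.001,0,0.003,0,0,0,-1],[0.001,0,0.003,0,0,0,-1],[0.001,0,0.003,0,0,0,-1],[0.0005,0,0.002,0,0,0,-1],[0.0005,0,0.002,0,0,0,-1],[0,0,0.002,0,0,0,-1]]
  ]
}}

```text
time_s: 19.9
position: [0.4543, -0.1959, 0.1318]
tool_rot: [[-1.0, -0.003, -0.001], [-0.003, 1.0, -0.0], [0.001, -0.0, -1.0]]
ft_force: [-5.3, -0.4, 4.8]
grip_width: -0.0002
gripper_force: 2.7
```

Request:
{"op": "send_rows", "data": {
  "deltas": [
    [[0,0,0.002,0,0,0,-1],[0,0,0.002,0,0,0,-1],[0,0,0.001,0,0,0,-1],[0,0,0.001,0,0,0,-1],[0,0,0,0,0,0,-1]]
  ]
}}

```text
time_s: 20.52
position: [0.4541, -0.1958, 0.1259]
tool_rot: [[-1.0, -0.003, -0.001], [-0.003, 1.0, 0.0], [0.001, 0.0, -1.0]]
ft_force: [-4.9, -0.0, 5.5]
grip_width: -0.0002
gripper_force: 3.0
```

Request:
{"op": "send_rows", "data": {
  "deltas": [
    [[0,0,0.001,0,0,0,-1],[0,0,0.001,0,0,0,-1],[0,0,0,0,0,0,-1],[0,0,0,0,0,0,-1]]
  ]
}}

```text
time_s: 21.02
position: [0.4539, -0.1958, 0.1241]
tool_rot: [[-1.0, -0.003, -0.002], [-0.003, 1.0, -0.0], [0.002, -0.0, -1.0]]
ft_force: [-7.7, -0.2, 8.9]
grip_width: -0.0001
gripper_force: 4.7
```

Run:
```python
from h import *
s=telemetry.observe();print(s["time_s"],s["position"],s["ft_force"])
d=cam("wrist");im=d["image"];save(im,"w7.png")
WW=cloud(d);hs=cv2.cvtColor(im,cv2.COLOR_RGB2HSV)
k=((hs[...,0]<7)|(hs[...,0]>173))&(hs[...,1]>130)&(WW[...,2]>.07)&(WW[...,2]<.15)&(abs(WW[...,0]-.455)<.04)&(abs(WW[...,1]+.195)<.075)
q=WW[k];print(k.sum(),np.median(q,0),np.percentile(q,[1,99],0))
```

```text
21.025 [ 0.45386442 -0.1958107   0.12407709] [-7.70036165 -0.23407014  8.91526221]
7093 [ 0.45077058 -0.19471379  0.09740118] [[ 0.44650577 -0.25578232  0.08810117]
 [ 0.46077122 -0.13551466  0.09984512]]
```

View pics/w7.png

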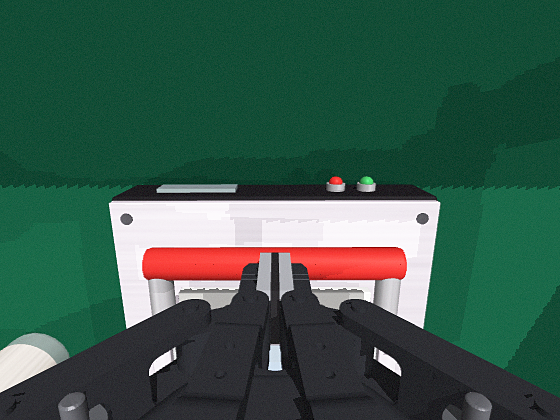

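The bar (275,263) runs under the fingertips with its top at about 99–100 mm, so the lid is almost shut. I'll ease the sideways load and press on in small steps until it stops.

Request:
{"op": "send_rows", "data": {
  "deltas": [
    [[0.0008,0,0.001,0,0,0,-1],[0.0007,0,0.001,0,0,0,-1],[0,0,0,0,0,0,-1],[0,0,0,0,0,0,-1]]
  ]
}}

```text
time_s: 21.58
position: [0.4536, -0.1959, 0.1236]
tool_rot: [[-1.0, -0.003, 0.002], [-0.003, 1.0, -0.001], [-0.002, -0.001, -1.0]]
ft_force: [-5.2, 4.0, 21.9]
grip_width: -0.0004
gripper_force: 10.7
```

Request:
{"op": "send_rows", "data": {
  "deltas": [
    [[0,0,0.001,0,0,0,-1],[0,0,0,0,0,0,-1],[0,0,0,0,0,0,-1]]
  ]
}}

```text
time_s: 21.95
position: [0.4536, -0.1959, 0.1234]
tool_rot: [[-1.0, -0.003, 0.003], [-0.003, 1.0, -0.002], [-0.003, -0.002, -1.0]]
ft_force: [-7.3, 5.1, 30.0]
grip_width: 0.0002
gripper_force: 15.1
```

The lid is at its stop: the last 1 mm of command moved it only 0.2 mm, and the force rose to 30 N. I'll ease back slightly, hold and check.

Request:
{"op": "send_rows", "data": {
  "deltas": [
    [[0,0,-0.0005,0,0,0,-1],[0,0,0,0,0,0,-1],[0,0,0,0,0,0,-1],[0,0,0,0,0,0,-1],[0,0,0,0,0,0,-1],[0,0,0,0,0,0,-1],[0,0,0,0,0,0,-1],[0,0,0,0,0,0,-1]]
  ]
}}

```text
time_s: 22.95
position: [0.4536, -0.1959, 0.1235]
tool_rot: [[-1.0, -0.003, 0.002], [-0.003, 1.0, -0.002], [-0.002, -0.002, -1.0]]
ft_force: [-5.9, 3.6, 25.2]
grip_width: 0.0002
gripper_force: 12.9
```

Run:
```python
from h import *
s=telemetry.observe();print(s["time_s"],s["position"],s["ft_force"])
d=cam("wrist");WW=cloud(d);hs=cv2.cvtColor(d["image"],cv2.COLOR_RGB2HSV)
k=((hs[...,0]<7)|(hs[...,0]>173))&(hs[...,1]>130)&(WW[...,2]>.07)&(WW[...,2]<.15)&(abs(WW[...,0]-.455)<.04)&(abs(WW[...,1]+.195)<.075)
q=WW[k];print(np.percentile(q,[1,99],0))
d=cam("scene");save(cv2.resize(d["image"][90:330,140:400],(780,720))[:600],"sc7.png")
```

```text
22.95 [ 0.45361798 -0.19594556  0.12350404] [-5.93649699  3.64496184 25.16210329]
[[ 0.4464129  -0.25573954  0.08987385]
 [ 0.46120614 -0.13568807  0.09968487]]
```

View pics/sc7.png

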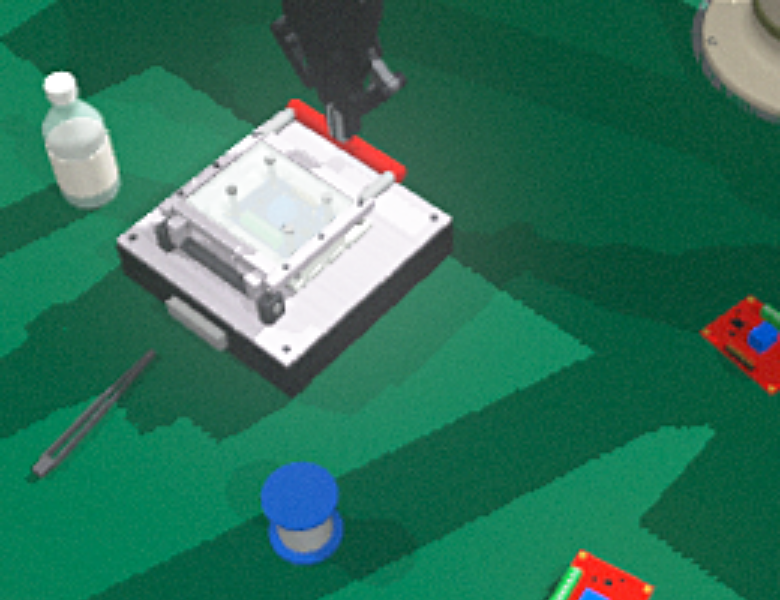

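The lid is shut over the board, which shows through the plate at (265,210). The fingers are pressing the bar at (340,125) with a steady 25 N, and the bottle, spool and tweezers are where they started. I'm handing the job in.

```bash
python3 -c "
from rig import env
print(env.close_job())"
```

```text
the job is handed in; nothing more can be done
None
```

The blue relay board is flat between the guide pins, terminal block towards the hinge, and the lid is shut on its stop with the arm still pressing at about 25 N; I handed the job in at about 23 s, with no verdict returned.

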